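# Stow the acrylic box and snap the cabinet door shut

### The job

Put the smoked acrylic box away inside the little pine cabinet, standing upright and clear of the door, then push the door right shut so that the steel ring on it forces the sprung gate of the snap hook on the cabinet top and the gate snaps closed behind it. Keep the box upright all the way, and leave the tumbler, the two cartridges and the protractor where they are.

Things in the scene. Friction and masses are not known exactly. Their poses are not given: they have to be found in the camera images.
- cabinet: Fixed pine cabinet, 160 deep (x) x 220 wide (y) x 90 mm tall, boards 12 mm thick. Origin: centre of its underside on the desk; +x points to its back, z up. The open front is the plane x = -80 mm: doorway 196 wide, 78 mm high, 148 mm deep inside. There is no floor board, so things slide in on the desk itself.
- hook (a point): Centre of the bow of the steel snap hook, 140 mm long, 8 mm bar, lying level 107 mm above the desk on the cabinet top, here at cabinet x = -55, y = -58 mm. Its foot is bolted behind, at x = +37 mm; the bow covers y = -29 to -88 mm; its mouth faces the robot and juts over the front to x = -108 mm. Nothing of it is higher than 116 mm.
- door (a joint): Cabinet door, panel 200 wide, 14 thick, 8 to 90 mm above the desk, on an upright hinge at cabinet x = -87, y = +105 mm (panel's mid-plane passes through the hinge). Rad: 0 = shut (lying towards cabinet -y), growing as it swings out to cabinet -x; 1.57 = square to the cabinet; stops at 0 and 1.95. It stays where it is left (friction about 0.12 Nm).
- door_edge (a point): Top corner of the door's free edge: mid-thickness, 200 mm from the hinge, 90 mm above the desk.
- ring (a point): Middle of the upright 6 mm bar of the steel ring (upright loop, 92 to 122 mm above the desk) on the door's top edge, 165 mm from the hinge; the bar is 29 mm from the door's mid-plane on the cabinet side. With the door shut the bar is inside the hook at cabinet x = -58, y = -60 mm.
- gate (a joint): Sprung gate of the hook, rad: 0 = closed across the mouth (at rest), growing to 1.1 as it swings inwards on an upright rivet. The closing door's ring meets it at a door angle of about 0.27; it snaps back to 0 behind the ring only in the last 0.04 rad before the door is fully shut. This needs a push of about 8 N on the door 100 mm from the hinge.
- gate_tip (a point): Free end of the gate, 35 mm from its rivet; the gate is a 7 mm round bar.
- box: Smoked acrylic box, 80 x 80 x 50 mm, with a tight black round twist cap, 50 mm diameter, 22 mm high, on its middle (72 mm tall in all), about 0.35 kg. The cap does not come off and can be gripped from above. Origin: centre of the underside; x and y along its sides, z up. Loose on the desk.
- tumbler: Green glass tumbler, 72 mm diameter, 95 mm tall, upright on the desk. Origin: centre of the underside. Bystander.
- cartridge_a: Black plastic cartridge 90 x 45 x 36 mm lying on the desk. Origin: centre of the underside, x along its length. Bystander.
- cartridge_b: A second cartridge like the first. Bystander.
- protractor: Stainless steel half-round alignment protractor, 130 x 66 x 4 mm, lying flat on the desk. Origin: underside, near its middle, x along the straight edge. Bystander.

How it is judged:
On the way:
1. the ring on the closing door pushes the sprung gate open (value of joint gate above 0.3 rad and value of joint door below 0.25 rad), for 0.02 s.
At the end, for the whole second after the job is handed in: The door is shut (under 0.06 rad) with its ring inside the snap hook and the gate closed behind it (under 0.08 rad); the box stands upright (within 0.1 rad) and still on the desk inside the cabinet; the tumbler, both cartridges and the protractor are within 30 mm of where they began (value of joint door below 0.06 rad and value of joint gate below 0.08 rad and x of box in the frame of cabinet between -0.045 and 0.06 m and y of box in the frame of cabinet between -0.07 and 0.07 m and height (world z) of box below 0.01 m and angle between box's own z axis and vertical below 0.1 rad and linear speed of box below 0.02 m/s and distance of each of tumbler, cartridge_a, cartridge_b, protractor from where it was at the start of the episode below 0.03 m); the robot touches nothing.
It fails at once if the tumbler, a cartridge or the protractor is shoved more than 30 mm (distance of any of tumbler, cartridge_a, cartridge_b, protractor from where it was at the start of the episode above 0.03 m).
It fails at once if the tumbler is tipped (angle between tumbler's own z axis and vertical above 0.4 rad).
It fails at once if the box is tipped (angle between box's own z axis and vertical above 0.4 rad).
It also fails if it takes over 72 s, if anything falls off the work surface, if the arm or the gripper's body presses on something with over 40 N, if the wrist force passes 120 N, or if a joint passes its speed limit or range.

### The arm

A 7-joint arm with a two-finger parallel gripper is mounted at the origin on the work surface. World frame = base frame: x ahead of the robot, y to its left, z up, the work surface at z = 0. Lengths are in m, angles in rad, forces in N, time in s.
With the tool pointing down it reaches from about 0.35 to 0.9 m from the base axis. Payload 8.1 kg.
Tool frame: the origin (TCP) lies at the very end of the fingers, on their centre line; the grasp point (between the pads) lies 19 mm behind it (arm.tcp_to_grasp is the distance from the TCP to the grasp point, in m); z points along the fingers, y is the line along which they close (so a half turn about z gives the same grasp; the last joint's range is limited). The gripper opens to 92 mm and grips with 3 to 60 N. Pads are 19 mm wide; open, the fingers measure 130 mm over their backs; the gripper's body (75 mm by 190 mm) begins 47 mm behind the grasp point.
Start: joints at [1.175, 0.434, 0.025, 1.573, -0.012, 1.134, -0.075], TCP at [0.18, -0.598, 0.227] pointing down, gripper open.
Joint ranges: [-2.62, 2.62], [-0.44, 2.09], [-1.27, 1.32], [0.08, 2.57], [-1.32, 4.46], [0.12, 2], [-2.74, 2.74]. Speed limits (rad/s): [2.22, 2.22, 3.01, 3.01, 3.14, 3.14, 3.14].

### API

Orientations are given as a rotation vector (axis times angle).
In Python, from cell import arm gives the robot as it stands.
- The arm moves only by the shell command python3 nudge.py FILE [FORCE], which reads ROWS from the file FILE. ROWS is a JSON list that holds a single list of rows (three levels of brackets), with 1 to 10 rows, each of 5 numbers: dx, dy, dz in m, then a turn about the tool's z in rad, then the opening from 0.0 (shut) to 1.0 (fully open); each row shifts and turns the commanded pose from where the row before left it, along the tool's axes as they then stand; what a row does not reach is not made up. A row lasts 1/10 s, in which the tool goes at most 0.05 m and 0.15 rad, less where a joint would pass 70% of its speed; a pose out of reach is approached as far as the arm can. The fingers move at their own pace and stop on an object; FORCE is the grip in N (left out, the last holds). Time passes only in rows, so rows that do not move let the fingers close. It prints the time, the measured TCP pose, the force, the opening and the grip force at its end. Input that does not fit is refused with a message, and nothing moves.
- arm.observe(): the state, without advancing time (a new reading comes with each control period).
- arm.get_image(name): name is "side" or "top"; returns a dict with "image" (480x640x3 uint8, blue, green, red), "fx", "fy", "cx", "cy" (pixels), "distortion" ([k1, k2, p1, p2, k3] as OpenCV has them; the pictures are not rectified), "cam_to_world" (4x4, takes a point from camera to world coordinates). Camera axes: x right, y down, z forward; pixel columns grow to the right and rows downward; lengths in m; the calibration is good to about 2 mm. A picture is of the moment at which its call begins. There is no depth.
- arm.sign_off(): hands the job in; it is judged then, once.
The state is a dict: "clock": time; "joints": joint angles; "dq": joint speeds; "joint_efforts": joint torques, N m; "position": TCP position; "ee_rot": TCP orientation; "force": force on the tool from outside, world axes, zero at the start; "ft_torque": the same for the moment, N m; "width": opening from 0.0 (shut) to 1.0 (fully open); "gripper_force": force on a finger pad.
Only numpy, scipy, OpenCV 4.12 (cv2) and the standard library are available. Lean on these libraries where they do the work, as an engineer would, in place of code of your own. Each camera call takes 0.05 s, during which the arm holds its last target. There are 200 camera calls.

## Working session

There is one attempt and no reset: what is moved stays moved. The work goes in short steps, Python scripts to look and compute and a shell command to move; the robot and the scene stay as the last step left them, time stands still between calls to the robot, and variables do not carry over. Pictures are saved under pics/ and viewed, at most 10 in all, crops included, and the job is handed in when it is done.

```bash
ls; mkdir -p pics
cat > h.py <<'E'
import cv2,numpy as np
from cell import arm
def grab(n,f):
    d=arm.get_image(n); cv2.imwrite(f,d["image"]); 
    np.savez(f[:-4]+'.npz',**{k:np.array(v) for k,v in d.items() if k!='image'}); return d
def ray(d,u,v):
    K=np.array([[d['fx'],0,d['cx']],[0,d['fy'],d['cy']],[0,0,1]],float)
    p=cv2.undistortPoints(np.array([[[u,v]]],float),K,np.array(d['distortion'],float))[0,0]
    T=np.array(d['cam_to_world']); return T[:3,3],T[:3,:3]@np.array([p[0],p[1],1])
def onz(d,u,v,z):
    o,r=ray(d,u,v); return o+r*(z-o[2])/r[2]
def proj(d,P):
    K=np.array([[d['fx'],0,d['cx']],[0,d['fy'],d['cy']],[0,0,1]],float)
    T=np.linalg.inv(np.array(d['cam_to_world']))
    return cv2.projectPoints(np.array(P,float).reshape(-1,1,3),cv2.Rodrigues(T[:3,:3])[0],T[:3,3],K,np.array(d['distortion'],float))[0][:,0]
E
python3 - <<'E'
from h import *
for n in("top","side"):
    d=grab(n,f"pics/{n}0.png"); print(n,np.round(d['cam_to_world'],3).tolist(),d['fx'])
print(arm.observe())
E
```

```text
cell.py
nudge.py
pics
top [[-0.005, -0.997, 0.077, 0.427], [-1.0, 0.006, 0.008, -0.011], [-0.009, -0.077, -0.997, 1.294], [0.0, 0.0, 0.0, 1.0]] 549.3522960609273
side [[0.982, -0.119, 0.148, 0.412], [-0.19, -0.64, 0.744, -0.683], [0.006, -0.759, -0.651, 0.687], [0.0, 0.0, 0.0, 1.0]] 467.65150356606887
{'clock': 0.1, 'joints': array([ 1.17540043,  0.43513631,  0.02496503,  1.57399143, -0.01157742,
        1.13399078, -0.0751247 ]), 'dq': array([-0.00041532, -0.00169513, -0.00114749, -0.00213751, -0.00012657,
       -0.00111151,  0.00074508]), 'joint_efforts': array([ 3.93894486e-03, -6.69116592e+01,  9.88373458e-01, -3.15141785e+01,
       -6.05437509e-02,  3.73883452e-02,  2.81881449e-05]), 'position': array([ 0.18021223, -0.59798744,  0.22603959]), 'ee_rot': array([-3.10668022e+00, -4.57967327e-01,  5.36226268e-04]), 'force': array([ 0.4366602 , -0.47995358,  0.04428114]), 'ft_torque': array([-0.08876574, -0.01044929, -0.00389507]), 'gripper_force': 0.0, 'width': 0.9981597255651011}
```

View pics/top0.png

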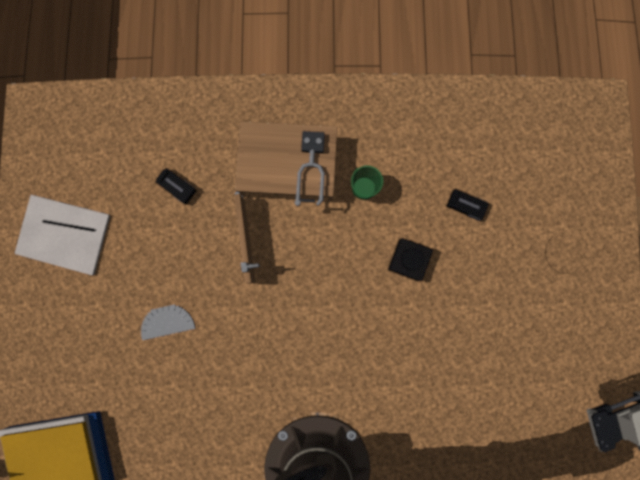

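View pics/side0.png

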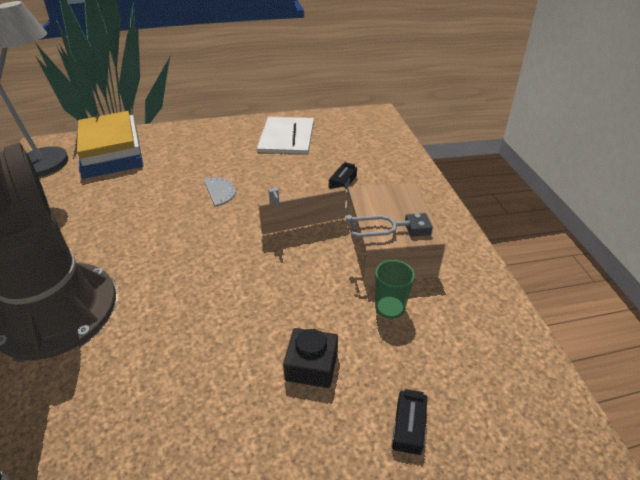

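Run:
```python
from h import *
im=cv2.imread('pics/top0.png'); d=dict(np.load('pics/top0.npz'))
cv2.imwrite('pics/crop1.png',cv2.resize(im[112:292,228:444],None,fx=3.3,fy=3.3,interpolation=cv2.INTER_CUBIC))
r=im[225:295,375:445]; m=(r.max(2)<45).astype(np.uint8)
n,l,s,c=cv2.connectedComponentsWithStats(m); k=1+s[1:,4].argmax(); print(s[k],c[k]+[375,225])
cs,_=cv2.findContours((l==k).astype(np.uint8),0,1); rc=cv2.minAreaRect(cs[0]); print(rc)
P=[onz(d,u+375,v+225,.05)[:2] for u,v in cv2.boxPoints(rc)]; print(np.round(P,4),np.round(np.mean(P,0),4))
P=np.array(P);print([np.linalg.norm(P[i]-P[i-1]) for i in range(4)],[np.degrees(np.arctan2(*(P[i]-P[i-1])[::-1])) for i in range(4)])
# cap center in side view via ellipse is at ~(311,343)
s_=dict(np.load('pics/side0.npz'));print('side cap',onz(s_,311,338,.072))
print('px/mm', proj(d,[[.45,-.2,.05],[.55,-.2,.05]]))
```

```text
[  14   14   44   41 1202] [410.77121464 259.40765391]
((35.97260284423828, 34.23973083496094), (36.16571807861328, 34.17601776123047), 20.556045532226562)
[[ 0.4621 -0.1633]
 [ 0.5347 -0.1918]
 [ 0.5052 -0.2689]
 [ 0.4327 -0.24  ]] [ 0.4837 -0.216 ]
[np.float64(0.08215952053886003), np.float64(0.0779890621798466), np.float64(0.08255959203472256), np.float64(0.07804845896667695)] [np.float64(69.04464706709923), np.float64(-21.43362451043153), np.float64(-110.91715800108385), np.float64(158.27304059440297)]
side cap [ 0.48444461 -0.21300025  0.072     ]
px/mm [[404.25248939 274.10122166]
 [403.50977539 230.17294566]]
```

View pics/crop1.png

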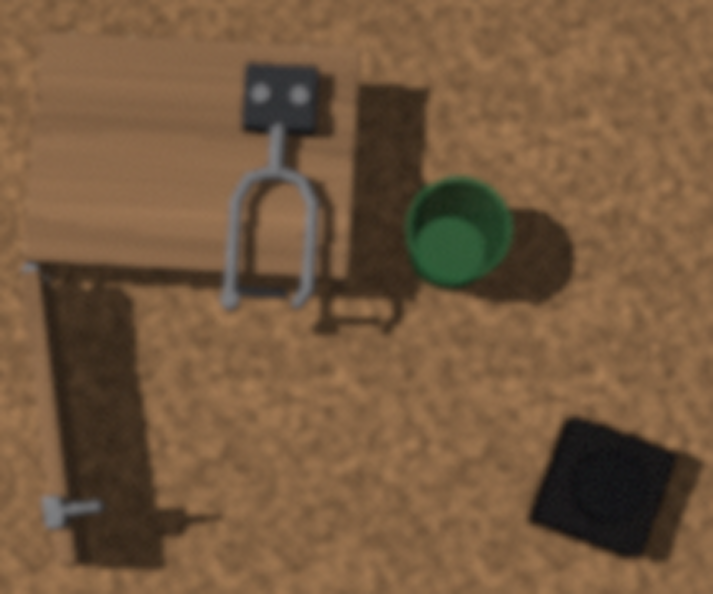

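Run:
```python
from h import *
d=dict(np.load('pics/top0.npz'))
f=lambda u,v,z:onz(d,228+u/3.3,112+v/3.3,z)[:2]
bl,br,fr,fl=[f(*p,.09) for p in((41,37),(358,47),(350,278),(24,262))]
print(np.round([bl,br,fr,fl],4)); nm=np.linalg.norm
print('w',nm(bl-br),nm(fl-fr),'d',nm(bl-fl),nm(br-fr))
ax=((bl-br)+(fl-fr)); yaw=np.arctan2(-ax[0],ax[1]); c=(bl+br+fr+fl)/4
print('yaw deg',np.degrees(yaw),'c',c)
R=np.array([[np.cos(yaw),-np.sin(yaw)],[np.sin(yaw),np.cos(yaw)]])
t=lambda p:R.T@(p-c)
for n,p in(('hinge~',f(40,268,.09)),('dooredge',f(72,562,.09)),('ringbar?',f(100,506,.107)),('hookL',f(228,302,.107)),('hookR',f(300,300,.107)),('bolt',f(277,180,.107)),('tumbler',f(460,232,.09))): print(n,np.round(p,4),np.round(t(p),4))
np.savez('cab.npz',R=R,c=c,yaw=yaw)
s=dict(np.load('pics/side0.npz'))
for q in((-.08,-.11,.09),(.08,-.11,.09),(-.08,.11,.09),(.08,.11,.09)):
    print(q,np.round(proj(s,[*(c+R@np.array(q[:2])),q[2]])))
# tool axes
o=__import__('cell').arm.observe(); Rt=cv2.Rodrigues(np.array(o['ee_rot']))[0]; print(np.round(Rt,3))
```

```text
[[ 0.7912  0.1685]
 [ 0.7817 -0.0482]
 [ 0.6224 -0.0413]
 [ 0.6351  0.1783]]
w 0.2168647031517803 0.21994394727698882 d 0.1563446581970997 0.15944265992539788
yaw deg -2.9058307324520167 c [0.70760511 0.06431999]
hinge~ [0.6309 0.1674] [-0.0818  0.0991]
dooredge [0.4333 0.1449] [-0.278   0.0666]
ringbar? [0.4698 0.1243] [-0.2405  0.0479]
hookL [0.6042 0.0399] [-0.102  -0.0296]
hookR [ 0.6052 -0.0077] [-0.0986 -0.0771]
bolt [0.686  0.0071] [-0.0187 -0.0582]
tumbler [ 0.6533 -0.1156] [-0.0451 -0.1824]
(-0.08, -0.11, 0.09) [[367. 251.]]
(0.08, -0.11, 0.09) [[446. 244.]]
(-0.08, 0.11, 0.09) [[347. 187.]]
(0.08, 0.11, 0.09) [[414. 182.]]
[[ 0.957  0.289 -0.001]
 [ 0.289 -0.957  0.001]
 [-0.    -0.001 -1.   ]]
```

```bash
cat > w.py <<'E'
from h import *; import sys
k=np.load('cab.npz'); o=arm.observe(); p=o['position']; Rt=cv2.Rodrigues(np.array(o['ee_rot']))[0]
t=lambda q:k['R'].T@(np.array(q)-k['c'])
print('cab',np.round(t(p[:2]),4),'z',round(p[2],4),'tooly deg in cab',round(float(np.degrees(np.arctan2(Rt[1,1],Rt[0,1])-k['yaw'])),1),'F',np.round(o['force'],1),'t',o['clock'])
for a in sys.argv[1:]:
    g=np.array(eval(a)); D=np.array([*g[:2],g[2]])
    if len(g)==3: W=np.array([*(k['c']+k['R']@g[:2]),g[2]])   # cab-frame goal
    else: W=g[:3]                                              # world goal (4th dummy)
    print('to',a,'tool axes',np.round(Rt.T@(W-p),4))
E
echo '[[[0, 0, 0, -0.14, 0], [0, 0, 0, -0.14, 0], [0, 0, 0, -0.14, 0], [0, 0, 0, -0.14, 0], [0, 0, 0, -0.14, 0], [0, 0, 0, -0.14, 0], [0, 0, 0, -0.14, 0], [0, 0, 0, -0.14, 0], [0, 0, 0, -0.107, 0], [0, 0, 0, 0, 0]]]' > m.json && python3 nudge.py m.json; python3 w.py "(-.23,.0,.2)"
```

```text
clock: 1.1
position: [0.1801, -0.5982, 0.2262]
ee_rot: [-2.275, -2.165, -0.001]
force: [0.0, -0.1, 0.4]
width: 0.179
gripper_force: 0.0
cab [-0.4933 -0.6884] z 0.2262 tooly deg in cab 0.1 F [ 0.  -0.1  0.4] t 1.1
to (-.23,.0,.2) tool axes [0.6881 0.264  0.0268]
```

```bash
echo '[[[0.035, 0.013, 0, 0, 0], [0.035, 0.013, 0, 0, 0], [0.035, 0.013, 0, 0, 0], [0.035, 0.013, 0, 0, 0], [0.035, 0.013, 0, 0, 0], [0.035, 0.013, 0, 0, 0], [0.035, 0.013, 0, 0, 0], [0.035, 0.013, 0, 0, 0], [0.035, 0.013, 0, 0, 0], [0.035, 0.013, 0, 0, 0]]]' > m.json && python3 nudge.py m.json; echo '[[[0.035, 0.013, 0, 0, 0], [0.035, 0.013, 0, 0, 0], [0.035, 0.013, 0, 0, 0], [0.035, 0.013, 0, 0, 0], [0.035, 0.013, 0, 0, 0], [0.035, 0.013, 0, 0, 0], [0.035, 0.013, 0, 0, 0], [0.035, 0.013, 0, 0, 0], [0.035, 0.013, 0, 0, 0], [0, 0, 0, 0, 0]]]' > m.json && python3 nudge.py m.json;python3 w.py "(-.235,.0,.066)"
```

```text
clock: 2.1
position: [0.3283, -0.254, 0.2268]
ee_rot: [2.282, 2.159, 0.0]
force: [0.5, 0.4, -0.0]
width: 0.006
gripper_force: 0.0
clock: 3.1
position: [0.4622, 0.0584, 0.227]
ee_rot: [-2.273, -2.166, -0.005]
force: [-1.0, -0.0, 0.8]
width: 0.008
gripper_force: 0.0
cab [-0.2448 -0.0184] z 0.227 tooly deg in cab 0.1 F [-1.  -0.   0.8] t 3.1
to (-.235,.0,.066) tool axes [0.0178 0.0097 0.1611]
```

```bash
echo '[[[0, 0, 0.04, 0, 0], [0, 0, 0.04, 0, 0], [0, 0, 0.04, 0, 0], [0, 0, 0.038, 0, 0], [0, 0, 0, 0, 0]]]' > m.json && python3 nudge.py m.json; python3 w.py; echo '[[[0.015, 0, 0, 0, 0], [0.015, 0, 0, 0, 0], [0.015, 0, 0, 0, 0], [0.015, 0, 0, 0, 0], [0.015, 0, 0, 0, 0], [0.015, 0, 0, 0, 0], [0.015, 0, 0, 0, 0], [0.015, 0, 0, 0, 0], [0.012, 0, 0, 0, 0], [0, 0, 0, 0, 0]]]' > m.json && python3 nudge.py m.json;python3 w.py; echo '[[[-0.03, 0, 0, 0, 0], [-0.03, 0, 0, 0, 0], [-0.02, 0, -0.02, 0, 0], [-0.02, 0, -0.04, 0, 0], [-0.02, 0, -0.04, 0, 0], [0, 0, 0, 0, 0]]]' > m.json && python3 nudge.py m.json;python3 w.py "(.484,-.2145,.15,0)"; python3 -c "
from h import *
d=grab('top','pics/top1.png');cv2.imwrite('pics/crop2.png',cv2.resize(d['image'][112:292,208:444],None,fx=3,fy=3))"
```

```text
clock: 3.6
position: [0.4576, 0.0518, 0.0651]
ee_rot: [-2.277, -2.158, 0.011]
force: [-1.2, -0.7, -0.1]
width: 0.005
gripper_force: 0.0
cab [-0.2491 -0.0252] z 0.0651 tooly deg in cab -0.2 F [-1.2 -0.7 -0.1] t 3.6
clock: 4.6
position: [0.4687, 0.187, 0.0703]
ee_rot: [2.276, 2.165, 0.005]
force: [0.2, -0.4, -0.2]
width: 0.007
gripper_force: 0.0
cab [-0.2448  0.1104] z 0.0703 tooly deg in cab 0.0 F [ 0.2 -0.4 -0.2] t 4.6
clock: 5.2
position: [0.4646, 0.0623, 0.1737]
ee_rot: [2.279, 2.154, 0.008]
force: [0.8, 0.6, -0.7]
width: 0.003
gripper_force: 0.0
cab [-0.2426 -0.0144] z 0.1737 tooly deg in cab -0.3 F [ 0.8  0.6 -0.7] t 5.2
to (.484,-.2145,.15,0) tool axes [-0.2752  0.0349  0.024 ]
```

View pics/crop2.png

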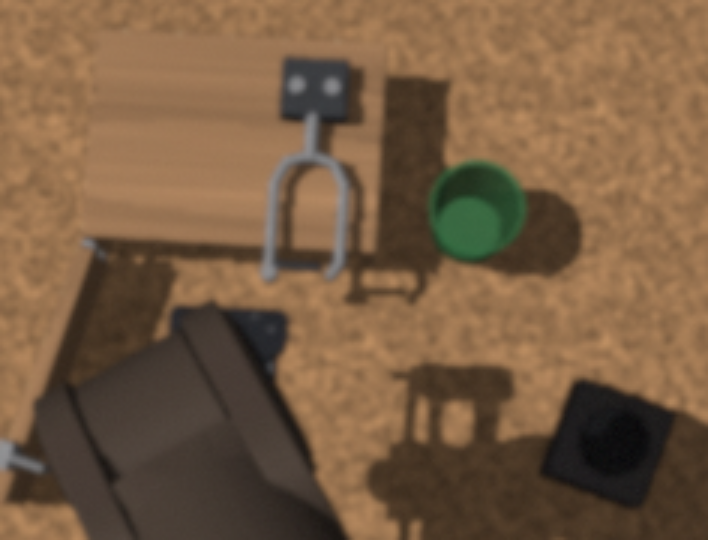

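The door now stands about 1.8 rad open (free edge near crop pixel (15,500)), and the box is untouched at (610,445). Next I go to the box.

```bash
echo '[[[-0.04, 0.005, 0, 0, 1], [-0.04, 0.005, 0, 0, 1], [-0.04, 0.005, 0, 0, 1], [-0.04, 0.005, 0, 0, 1], [-0.04, 0.005, 0, 0, 1], [-0.04, 0.005, 0, 0, 1], [-0.036, 0.005, 0, 0, 1], [0, 0, 0, 0.11, 1], [0, 0, 0, 0.11, 1], [0, 0, 0, 0.103, 1]]]' > m.json && python3 nudge.py m.json 30; echo '[[[0, 0, 0, 0, 1]]]' > m.json && python3 nudge.py m.json; python3 w.py "(.484,-.2145,.12,0)"
```

```text
clock: 6.25
position: [0.4821, -0.2126, 0.1681]
ee_rot: [-2.6, -1.762, 0.001]
force: [0.3, 0.9, -0.4]
width: 0.822
gripper_force: 0.0
clock: 6.35
position: [0.4822, -0.2122, 0.1683]
ee_rot: [-2.597, -1.767, 0.001]
force: [0.8, -0.3, -0.5]
width: 0.916
gripper_force: 0.0
cab [-0.2111 -0.2876] z 0.1683 tooly deg in cab -18.6 F [ 0.8 -0.3 -0.5] t 6.35
to (.484,-.2145,.12,0) tool axes [-0.0014  0.0025  0.0483]
```

```bash
echo '[[[-0.001, 0.0025, 0.04, 0, 1], [0, 0, 0.04, 0, 1], [0, 0, 0.035, 0, 1], [0, 0, 0, 0, 1]]]' > m.json && python3 nudge.py m.json 30;python3 w.py; echo '[[[0, 0, 0, 0, 0.4], [0, 0, 0, 0, 0.4], [0, 0, 0, 0, 0.4], [0, 0, 0, 0, 0.4], [0, 0, 0, 0, 0.4], [0, 0, 0, 0, 0.4], [0, 0, 0, 0, 0.4]]]' > m.json && python3 nudge.py m.json 30; python3 w.py
```

```text
clock: 6.75
position: [0.4812, -0.2131, 0.0498]
ee_rot: [-2.587, -1.77, 0.007]
force: [-2.2, 0.6, 0.5]
width: 1.0
gripper_force: 0.0
cab [-0.2121 -0.2885] z 0.0498 tooly deg in cab -18.3 F [-2.2  0.6  0.5] t 6.75
clock: 7.45
position: [0.485, -0.2145, 0.0543]
ee_rot: [2.595, 1.769, 0.001]
force: [0.4, -0.9, 5.6]
width: 0.536
gripper_force: 30.0
cab [-0.2082 -0.2897] z 0.0543 tooly deg in cab -18.5 F [ 0.4 -0.9  5.6] t 7.45
```

```bash
echo '[[[0, 0, -0.005, 0, 0.4], [0, 0, -0.01, 0, 0.4], [0, 0, 0, -0.08, 0.4], [0, 0, 0, -0.08, 0.4], [0, 0, 0, -0.08, 0.4], [0, 0, 0, -0.083, 0.4], [0, 0, 0, 0, 0.4]]]' > m.json && python3 nudge.py m.json;python3 w.py "(-.2,.02,.068)"; echo '[[[0.03, 0, 0, 0, 0.4], [0.03, 0, 0, 0, 0.4], [0.03, 0, 0, 0, 0.4], [0.03, 0, 0, 0, 0.4], [0.03, 0, 0, 0, 0.4], [0.03, 0, 0, 0, 0.4], [0.03, 0, 0, 0, 0.4], [0.03, 0, 0, 0, 0.4], [0.03, 0, 0, 0, 0.4], [0.03, 0, 0, 0, 0.4]]]' > m.json && python3 nudge.py m.json; echo '[[[0.01, 0, 0, 0, 0.4], [0, 0, 0, 0, 0.4]]]' > m.json && python3 nudge.py m.json; python3 w.py "(-.145,.02,.054)"
```

```text
clock: 8.15
position: [0.4841, -0.2142, 0.0689]
ee_rot: [-2.276, -2.165, 0.0]
force: [-0.6, -0.3, -4.3]
width: 0.538
gripper_force: 30.0
cab [-0.2091 -0.2895] z 0.0689 tooly deg in cab 0.0 F [-0.6 -0.3 -4.3] t 8.15
to (-.2,.02,.068) tool axes [0.3095 0.0094 0.001 ]
clock: 9.15
position: [0.4996, 0.0866, 0.069]
ee_rot: [2.281, 2.161, -0.0]
force: [0.5, 0.1, -4.5]
width: 0.539
gripper_force: 30.0
clock: 9.35
position: [0.5002, 0.0974, 0.069]
ee_rot: [-2.276, -2.165, -0.001]
force: [1.2, 0.3, -4.7]
width: 0.536
gripper_force: 30.0
cab [-0.2088  0.0225] z 0.069 tooly deg in cab 0.1 F [ 1.2  0.3 -4.7] t 9.35
to (-.145,.02,.054) tool axes [-0.0026  0.0638  0.0151]
```

```bash
echo '[[[0, 0.02, 0, 0, 0.4], [0, 0.02, 0, 0, 0.4], [0, 0.02, 0, 0, 0.4], [0, 0.004, 0, 0, 0.4], [0, 0, 0.007, 0, 0.4], [0, 0, 0.008, 0, 0.4], [0, 0, 0, 0, 0.4]]]' > m.json && python3 nudge.py m.json; python3 w.py;  echo '[[[0, 0, 0, 0, 0.68], [0, 0, 0, 0, 0.68], [0, 0, 0, 0, 0.68], [0, 0, -0.02, 0, 0.68], [0, 0, -0.04, 0, 0.68], [0, 0, -0.04, 0, 0.68], [0, 0, 0, 0, 0.4]]]' > m.json && python3 nudge.py m.json; python3 w.py "(-.235,.02,.15)"
```

```text
clock: 10.05
position: [0.563, 0.0916, 0.0529]
ee_rot: [-2.277, -2.163, 0.002]
force: [-0.8, 0.8, -5.0]
width: 0.533
gripper_force: 30.0
cab [-0.1458  0.0199] z 0.0529 tooly deg in cab -0.0 F [-0.8  0.8 -5. ] t 10.05
clock: 10.75
position: [0.5671, 0.0937, 0.1591]
ee_rot: [2.274, 2.161, 0.012]
force: [0.9, -0.4, -1.4]
width: 0.63
gripper_force: 0.0
cab [-0.1418  0.0222] z 0.1591 tooly deg in cab -0.0 F [ 0.9 -0.4 -1.4] t 10.75
to (-.235,.02,.15) tool axes [-0.0022 -0.0933  0.0083]
```

```bash
echo '[[[-0.002, -0.03, 0, 0, 0], [0, -0.03, 0, 0, 0], [0, -0.03, 0, 0, 0], [0, 0, 0, 0, 0], [0, 0, 0.04, 0, 0], [0, 0, 0.04, 0, 0], [0, 0, 0.04, 0, 0], [0, 0, 0, 0, 0], [0, 0, 0, 0, 0]]]' > m.json && python3 nudge.py m.json; python3 w.py;python3 -c "
from h import *
d=grab('side','pics/side1.png');cv2.imwrite('pics/crop3.png',cv2.resize(d['image'][130:330,210:450],None,fx=3,fy=3))"
```

```text
clock: 11.65
position: [0.4741, 0.095, 0.0339]
ee_rot: [-2.276, -2.164, 0.002]
force: [-0.4, 0.7, 0.5]
width: 0.003
gripper_force: 0.0
cab [-0.2347  0.0188] z 0.0339 tooly deg in cab 0.0 F [-0.4  0.7  0.5] t 11.65
```

View pics/crop3.png

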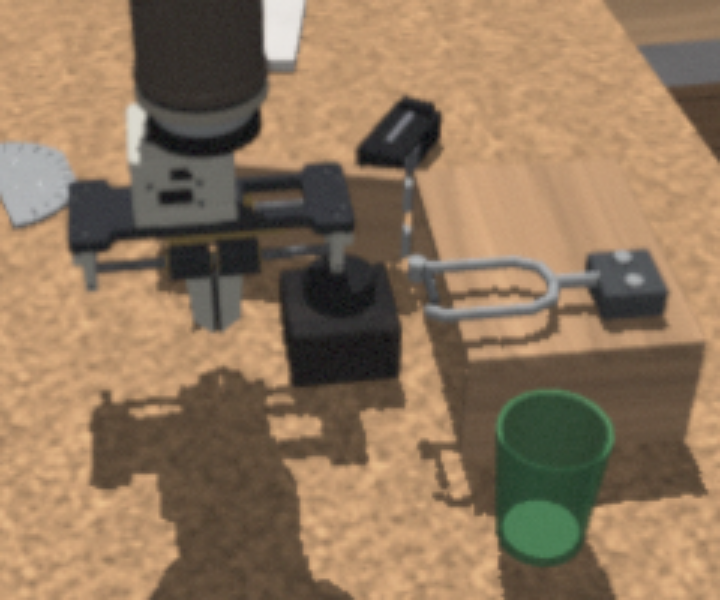

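```bash
echo '[[[0, 0.012, 0, 0, 0], [0, 0.012, 0, 0, 0], [0, 0.012, 0, 0, 0], [0, 0, 0, 0, 0], [0, 0, 0, 0, 0]]]' > m.json && python3 nudge.py m.json; python3 w.py
```

```text
clock: 12.2
position: [0.511, 0.0929, 0.0339]
ee_rot: [2.278, 2.163, 0.001]
force: [-0.2, 0.4, 0.4]
width: 0.005
gripper_force: 0.0
cab [-0.1978  0.0185] z 0.0339 tooly deg in cab -0.1 F [-0.2  0.4  0.4] t 12.2
```

```bash
echo '[[[0, 0.016, 0, 0, 0], [0, 0.035, 0, 0, 0], [0, 0.035, 0, 0, 0], [0, 0, 0, 0, 0], [0, 0, 0, 0, 0], [0, 0, 0, 0, 0]]]' > m.json && python3 nudge.py m.json; python3 w.py;python3 -c "
from h import *
d=grab('side','pics/side2.png');cv2.imwrite('pics/crop4.png',cv2.resize(d['image'][130:330,210:450],None,fx=3,fy=3))"
```

```text
clock: 12.8
position: [0.5948, 0.0887, 0.0335]
ee_rot: [-2.276, -2.164, 0.002]
force: [-0.4, -0.2, -0.0]
width: 0.007
gripper_force: 0.0
cab [-0.1139  0.0186] z 0.0335 tooly deg in cab 0.0 F [-0.4 -0.2 -0. ] t 12.8
```

View pics/crop4.png

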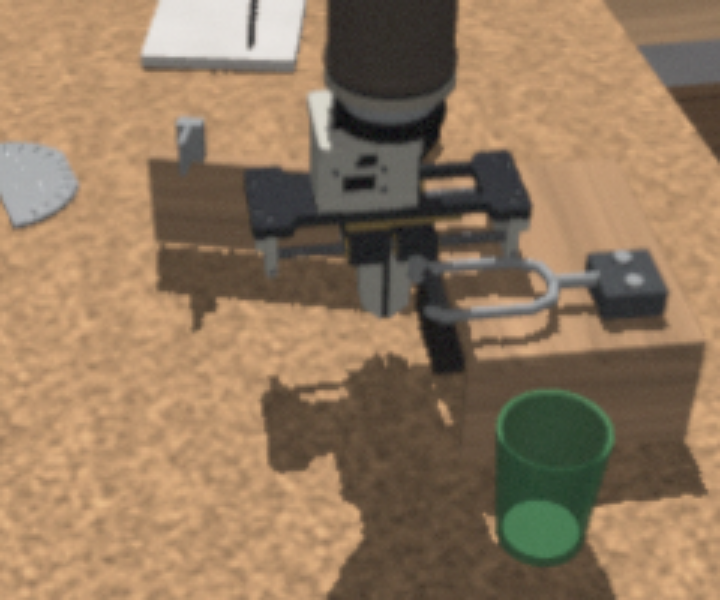

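Run:
```python
from h import *
k=np.load('cab.npz');d=dict(np.load('pics/side2.npz'))
for u,v in((437,372),(463,371)):
    p=onz(d,210+u/3,130+v/3,0)[:2]; print(k['R'].T@(p-k['c']))
for x in(-.06,-.07,-.08,-.09,-.1): print(x,(proj(d,[*(k['c']+k['R']@np.array([x,-.02])),0])[0]-[210,130])*3)
```

```text
[-0.07918917 -0.01887952]
[-0.06011147 -0.02034516]
-0.06 [463.05351221 370.67281763]
-0.07 [449.6437066  371.89553125]
-0.08 [436.19908331 373.12053422]
-0.09 [422.72028813 374.34776233]
-0.1 [409.2079763  375.57715049]
```

```bash
echo '[[[0, -0.03, 0, 0, 0], [0, -0.03, 0, 0, 0], [0, -0.03, -0.04, 0, 0], [0, 0, -0.04, 0, 0], [0, 0, -0.04, 0, 0], [0, 0, 0, 0, 0]]]' > m.json && python3 nudge.py m.json; python3 w.py "(-.21,.21,.155)"
python3 - <<'E'
import numpy as np
H=np.array([-.087,.105]);r=.12
for t in(1.8,1.6,1.3,1.0,.7,.4,.25,.1,0,-.05):
    s,c=np.sin(t),np.cos(t); n=np.array([-c,s]); print(t,np.round(H+r*np.array([-s,-c])+n*(.007+.019*abs(c)+.0095*abs(s)),3))
E
```

```text
clock: 13.45
position: [0.5079, 0.0945, 0.1588]
ee_rot: [2.273, 2.162, 0.01]
force: [0.6, 0.3, 1.0]
width: 0.004
gripper_force: 0.0
cab [-0.201  0.02 ] z 0.1588 tooly deg in cab 0.0 F [0.6 0.3 1. ] t 13.45
to (-.21,.21,.155) tool axes [ 0.19   -0.0089  0.004 ]
1.8 [-0.199  0.152]
1.6 [-0.206  0.126]
1.3 [-0.208  0.093]
1.0 [-0.202  0.061]
0.7 [-0.185  0.031]
0.4 [-0.16   0.005]
0.25 [-0.144 -0.004]
0.1 [-0.126 -0.012]
0 [-0.113 -0.015]
-0.05 [-0.107 -0.016]
```

```bash
echo '[[[0.04, -0.002, 0, 0, 0], [0.04, -0.002, 0, 0, 0], [0.04, -0.002, 0, 0, 0], [0.04, -0.002, 0, 0, 0], [0.03, -0.001, 0, 0, 0], [0, 0, 0, 0, 0], [0, 0, 0.04, 0, 0], [0, 0, 0.03, 0, 0], [0, 0, 0.02, 0, 0], [0, 0, 0, 0, 0]]]' > m.json && python3 nudge.py m.json; python3 w.py "(-.206,.126,.068)"
```

```text
clock: 14.45
position: [0.5046, 0.2808, 0.0608]
ee_rot: [-2.277, -2.164, 0.01]
force: [0.4, -0.0, 0.3]
width: 0.005
gripper_force: 0.0
cab [-0.2137  0.206 ] z 0.0608 tooly deg in cab -0.0 F [ 0.4 -0.   0.3] t 14.45
to (-.206,.126,.068) tool axes [-0.08    0.0077 -0.0069]
```

```bash
echo '[[[-0.028, 0.001, 0, 0, 0], [-0.028, 0.001, 0, 0, 0], [-0.028, 0.001, 0, 0, 0], [-0.017, -0.001, 0, 0, 0], [-0.016, -0.001, 0, 0, 0], [-0.016, 0.003, 0, 0, 0], [-0.016, 0.003, 0, 0, 0], [-0.015, 0.008, 0, 0, 0], [-0.015, 0.009, 0, 0, 0], [0, 0, 0, 0, 0]]]' > m.json && python3 nudge.py m.json; python3 w.py "(-.16,.005,.068)" ;python3 -c "
from h import *
d=grab('side','pics/side3.png');cv2.imwrite('pics/crop5.png',cv2.resize(d['image'][130:330,210:450],None,fx=3,fy=3))"
```

```text
clock: 15.45
position: [0.5229, 0.1008, 0.0647]
ee_rot: [2.28, 2.159, 0.0]
force: [-0.8, -0.9, -0.2]
width: 0.002
gripper_force: 0.0
cab [-0.1863  0.027 ] z 0.0647 tooly deg in cab -0.2 F [-0.8 -0.9 -0.2] t 15.45
to (-.16,.005,.068) tool axes [-0.0219  0.0264 -0.0032]
```

View pics/crop5.png

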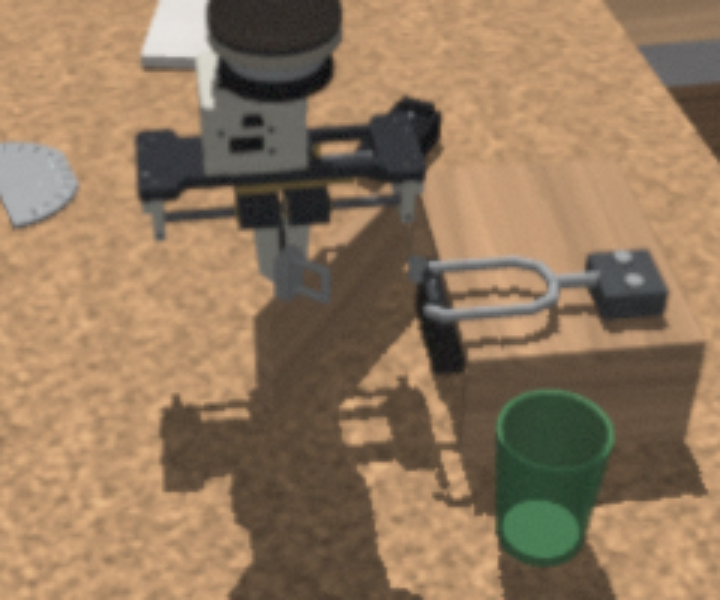

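```bash
echo '[[[-0.011, 0.013, -0.003, 0, 0], [-0.011, 0.013, 0, 0, 0], [-0.009, 0.016, 0, 0, 0], [-0.008, 0.018, 0, 0, 0], [-0.003, 0.013, 0, 0, 0], [0, 0.004, 0, 0, 0], [0, 0, 0, 0, 0]]]' > m.json && python3 nudge.py m.json; python3 w.py "(-.105,-.016,.068)";python3 -c "
from h import *
d=grab('side','pics/side4.png');cv2.imwrite('pics/crop6.png',cv2.resize(d['image'][150:300,280:450],None,fx=4,fy=4,interpolation=cv2.INTER_CUBIC))"
```

```text
clock: 16.2
position: [0.5969, 0.0574, 0.0667]
ee_rot: [2.278, 2.163, 0.0]
force: [-0.6, 0.1, 0.3]
width: 0.005
gripper_force: 0.0
cab [-0.1102 -0.0125] z 0.0667 tooly deg in cab -0.0 F [-0.6  0.1  0.3] t 16.2
to (-.105,-.016,.068) tool axes [-0.0035  0.0052 -0.0013]
```

View pics/crop6.png

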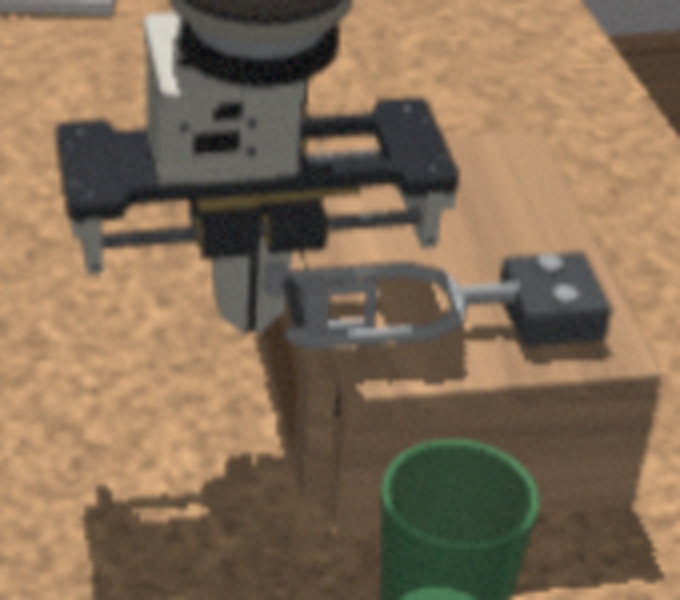

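The door is nearly or fully home, with the ring's bar inside the bow at about (370,300). I'll press on until the force shows the stop.

```bash
echo '[[[0, 0.003, 0, 0, 0], [0, 0.003, 0, 0, 0], [0, 0, 0, 0, 0]]]' > m.json && python3 nudge.py m.json; python3 w.py; echo '[[[0, 0.003, 0, 0, 0], [0, 0.003, 0, 0, 0], [0, 0, 0, 0, 0]]]' > m.json && python3 nudge.py m.json; python3 w.py
```

```text
clock: 16.55
position: [0.5981, 0.0573, 0.0665]
ee_rot: [-2.273, -2.163, 0.011]
force: [-16.6, -0.2, 13.0]
width: 0.006
gripper_force: 8.8
cab [-0.109  -0.0126] z 0.0665 tooly deg in cab 0.0 F [-16.6  -0.2  13. ] t 16.55
clock: 16.85
position: [0.5983, 0.0572, 0.0664]
ee_rot: [-2.268, -2.161, 0.024]
force: [-40.1, -1.0, 32.4]
width: 0.006
gripper_force: 21.2
cab [-0.1088 -0.0127] z 0.0664 tooly deg in cab 0.1 F [-40.1  -1.   32.4] t 16.85
```

```bash
echo '[[[0, -0.02, 0, 0, 0], [0, -0.03, 0, 0, 0], [0, -0.04, -0.02, 0, 0], [0, -0.04, -0.04, 0, 0], [0, -0.04, -0.04, 0, 0], [-0.04, 0, -0.04, 0, 0], [-0.04, 0, 0, 0, 0], [-0.04, 0, 0, 0, 0], [-0.04, 0, 0, 0, 0], [0, 0, 0, 0, 0]]]' > m.json && python3 nudge.py m.json; python3 w.py; python3 -c "
from h import *
d=grab('side','pics/side5.png');e=grab('top','pics/top5.png')
a=cv2.resize(d['image'][170:290,330:450],None,fx=4,fy=4,interpolation=cv2.INTER_CUBIC)
b=cv2.resize(e['image'][110:230,225:305],None,fx=4,fy=4,interpolation=cv2.INTER_CUBIC)
cv2.imwrite('pics/crop7.png',np.hstack([a,b]))
k=np.load('cab.npz')
for t in(0,.1):
    x,y=-.087-.2*np.sin(t),.105-.2*np.cos(t); print(t,(proj(e,[*(k['c']+k['R']@np.array([x,y])),.09])[0]-[225,110])*4+[480,0])
print((proj(e,[*(k['c']+k['R']@np.array([-.058,-.06])),.122])[0]-[225,110])*4+[480,0])
a0=cv2.imread('pics/top0.png');df=cv2.absdiff(a0,e['image']).max(2)
for n,(u,v) in dict(tum=(367,182),ca=(176,186),cb=(468,205),pro=(167,322)).items(): print(n,df[v-28:v+28,u-28:u+28].mean())"
```

```text
clock: 17.85
position: [0.4392, -0.0959, 0.1927]
ee_rot: [2.284, 2.154, -0.003]
force: [-0.4, -0.0, -0.7]
width: 0.005
gripper_force: 0.0
cab [-0.26   -0.1736] z 0.1927 tooly deg in cab -0.5 F [-0.4 -0.  -0.7] t 17.85
0 [888.98190197 356.79744728]
0.1 [885.60654021 392.45839691]
[827.23034634 291.75235457]
tum 9.471619897959183
ca 10.369579081632653
cb 10.455676020408163
pro 12.517538265306122
```

View pics/crop7.png

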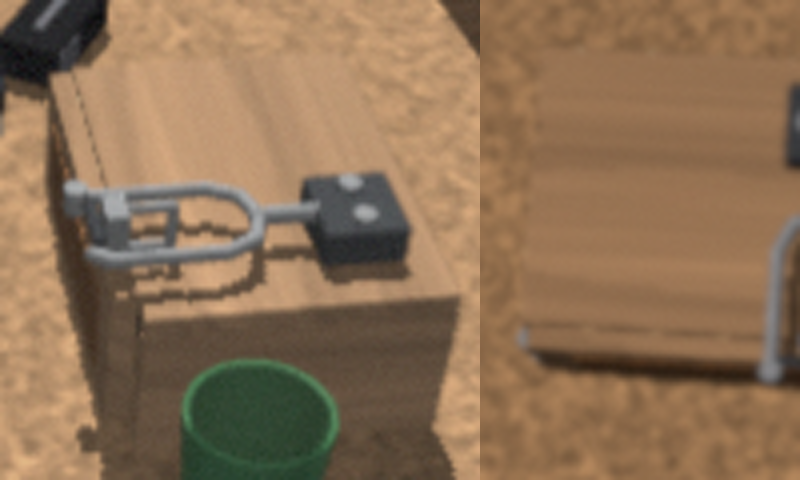

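The door lies shut against the front, with the ring bar inside the bow at about (172,240). I'll use the last picture to check the gate against its starting look.

```bash
python3 -c "
import cv2,numpy as np
f=lambda n,s:cv2.resize(cv2.imread(n)[s],None,fx=6,fy=6,interpolation=cv2.INTER_CUBIC)
T=np.s_[155:220,285:345];S=np.s_[195:260,335:395]
cv2.imwrite('pics/crop8.png',np.hstack([f('pics/top0.png',T),f('pics/top5.png',T)]))"
```

```text
(no output)
```

View pics/crop8.png

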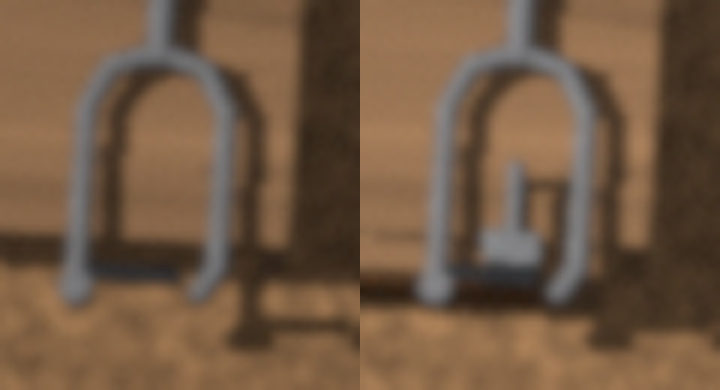

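The gate bar lies across the mouth at about (495,272), as it did at the start, with the ring behind it. Handing in.

```bash
python3 -c "
from cell import arm
print(arm.sign_off())"
```

```text
the job is handed in; nothing more can be done
None
```

I handed the job in at about 18 s: the box went into the cabinet upright, only just clear of the door by measurement (box centre about x = -39 mm, limit -45) and not seen once the door closed; the last pictures show the door shut, the ring inside the hook with the gate closed across its mouth, and the bystanders apparently unmoved; no verdict was returned.

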